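# Turn a binder divider over its rings

## Task

A ring binder lies open on a low wooden board on the desk, with an eraser on its left page and one stiff divider half raised on the right. Using only the fingertips, with nothing gripped or lifted, first push the eraser off the left-hand outer edge of the binder, then turn the raised divider over its rings and press it gently until it lies fully flat on the left page. Leave the divider beneath it lying where it is, do not shift the binder, and leave the other things alone.

Things in the scene. Friction and masses are not known exactly. Their poses are not given: they have to be found in the camera images.
- board: fixed low wooden desk board 216 (x) by 440 (y) by 30 mm high, yawed a little; origin centre of underside, top at z = 30 mm; the binder lies on it, leaving a strip of about 95 to 120 mm free at its left (+y) end
- binder: open ring binder lying loose on the board (underside at z = 30 mm), 0.97 kg. Origin: centre of underside, below the ring spine, which runs along its x; +y left half, +z up; -x edge faces the robot, yawed a little. mm: covers 4 thick to x +-95, y +-155; left page block x +-88, y 20 to 148, top z 16; right block y -20 to -148, top z 12; steel rings at x -55, 0, 55 reach y +-20, z 32
- upper_leaf (a joint): raised divider: stiff grey panel 176 (along x) by 124 mm, 4 thick, 24 to 148 mm from its hinge axis (binder's x axis at y 0, z 18 mm); about 60 g. rad: 0 flat on the right (-y) half, 1.57 upright, 3.14 flat on the left page (a stop). Hinge friction 0.07 N m: it stays where it is left. Starts part raised
- upper_leaf_tab (a point): middle of the raised divider's index tab, at mid-thickness: tab 34 mm wide, 4 thick, centred 110 mm from the hinge axis, jutting 18 mm from the panel's near edge (binder x -106 to -88 mm, this point at -98) and 11 mm past the cover
- lower_leaf (a joint): the divider beneath, same panel, lying on the right page block; hinge axis at y = 0, z = 14 mm; rad, 0 = flat on the right; must stay there
- lower_leaf_tab (a point): middle of the lower divider's index tab, like the other but centred 50 mm from the spine
- eraser: rubber eraser 21 (x) by 44 (y) by 13 mm high in a sleeve, loose on the left page; origin centre of its underside
- eraser_mid (a point): the middle of the eraser, 6.5 mm above its underside
- drink_can: drink can 70 mm wide, 168 high, standing right of the binder; origin centre of underside
- mug: white mug 78x110x97 mm, at the near left of the desk; origin centre of underside
- stapler: stapler 30x128x40 mm, left of the binder; origin centre of underside
- usb_stick: USB stick 18x54x8 mm, lying at the far left corner of the board; origin centre of underside
- marker: black marker pen 16x140x16 mm, lying at the near right; origin centre of underside

How it is judged (in metres and radians):
On the way, in this order (a step that is already met when the one before it is completed fails the run):
1. the eraser has been pushed off the left-hand outer edge of the binder (y of eraser_mid in the frame of binder above 0.157 m and z of eraser_mid in the frame of binder below 0.018 m), for 0.1 s.
2. the raised divider has passed upright towards the left (value of joint upper_leaf above 1.75 rad), for 0.1 s.
At the end, for the whole second after the job is handed in: Upper divider flat on the left (above 3.06 rad) and still; lower one flat on the right (below 0.06 rad); eraser at rest past the left edge, its middle over 157 mm left of the spine and under 18 mm above the binder's underside; binder moved under 30 mm and level (all of step 1 and value of joint upper_leaf above 3.06 rad and value of joint lower_leaf below 0.06 rad and velocity of joint upper_leaf below 0.05 rad/s and height (world z) of eraser_mid above 0 m and linear speed of eraser below 0.02 m/s and distance of binder from where it was at the start of the episode below 0.03 m and angle between binder's own z axis and vertical below 0.05 rad); the robot touches nothing.
It fails at once if the eraser is lifted (its middle over 82 mm above the desk; on the page it is at 52 mm) (height (world z) of eraser_mid above 0.082 m).
It fails at once if the binder is lifted, tipped or shoved over 40 mm (height (world z) of binder above 0.045 m or angle between binder's own z axis and vertical above 0.12 rad or distance of binder from where it was at the start of the episode above 0.04 m).
It fails at once if the lower divider is raised (value of joint lower_leaf above 0.3 rad).
It fails at once if the binder or a divider is pressed or pinched with over 30 N, or the eraser is gripped or pressed with over 15 N (contact force between the fingers and binder above 30 N or contact force between the fingers and eraser above 15 N).
It fails at once if a bystander is moved over 30 mm (distance of any of drink_can, mug, stapler, usb_stick, marker from where it was at the start of the episode above 0.03 m).
It also fails if it takes over 54 s, if anything falls off the work surface, if the arm or the gripper's body presses on something with over 40 N, if the wrist force passes 120 N, or if a joint passes its speed limit or range.

## Robot

A 6-joint arm with a two-finger parallel gripper is mounted at the origin on a cart in front of the work surface, level with it; the furniture and walls round the work are solid. World frame = base frame: x ahead of the robot, y to its left, z up, the work surface at z = 0. Lengths are in m, angles in degrees, forces in N, time in s.
With the tool pointing down it reaches from about 0.35 to 0.875 m from the base axis. Payload 4.2 kg.
Tool frame: the origin (TCP) lies midway between the tips of the shut fingers; the grasp point (between the pads) lies 19 mm behind it (r.pinch_z is the distance from the TCP to the grasp point, in m); z points along the fingers, y is the line along which they close (so a half turn about z gives the same grasp; the last joint's range is limited). The gripper opens to 87 mm and grips with 3 to 60 N. Pads are 19 mm wide; open, the fingers measure 117 mm over their backs; the gripper's body (75 mm by 190 mm) begins 51 mm behind the grasp point.
Start: joints at [85.405, 22.042, 0.453, 0, -68.411, -14.817], TCP at [0.208, 0.589, 0.189] pointing down, gripper open.
Joint ranges: [-179.83, 179.83], [-69.29, 118.12], [-61.27, 80.66], [-181.25, 117.63], [-171.15, -9.14], [-177.46, 177.46]. Speed limits (degrees/s): [159.86, 159.86, 180, 180, 180, 180].

## Interface

Orientations are given as a 3x3 rotation matrix whose columns are the frame's x, y, z axes.
In Python, from station import r, imaging, models gives the robot as it stands. The module is installed in compiled form; this text tells all that it offers.
- The arm moves only by the tool apply_moves, never from a script. Its argument "moves" is a list of rows, each a list of 2 entries, a list of its own where there are three numbers: the shift along the tool's x, y, z in m, then the turn about the tool's z in degrees. A call has 1 to 5 rows; each row shifts and turns the commanded pose from where the row before left it, along the tool's axes as they then stand; what a row does not reach is not made up. A row lasts 1/12 s, in which the tool goes at most 41.7 mm and 7.16 degrees, less where a joint would pass 70% of its speed; a pose out of reach is approached as far as the arm can. A call is refused whole if a number of a shift passes 0.0417 or a number of a turn 7.16, either way. A call with a gripper value outside its range is refused whole. "hand" is the finger opening in m, from 0 to 0.087, set as the call begins (left out, the last holds). The fingers move at their own pace and stop on an object; the grip force is fixed at half the most. Time passes only in rows, so rows that do not move let the fingers close. It gives the time, the measured TCP pose, the force, the opening and the grip force at its end, in the units of the state.
- r.sense(): the state, without advancing time (a new reading comes with each control period).
- imaging.capture(name): name is "scene" or "top" or "wrist"; returns a dict with "frame" (384x512x3 uint8, blue, green, red), "intrinsics" (3x3 intrinsics, pixels), "dist" ([k1, k2, p1, p2, k3] as OpenCV has them; the pictures are not rectified), "eye" and "orientation" of the camera in the world. Camera axes: x right, y down, z forward; pixel columns grow to the right and rows downward; lengths in m; the calibration is good to about 2 mm. A picture is of the moment at which its call begins. There is no depth.
- r.finish_job(): hands the job in; it is judged then, once.
Trained networks look in a picture, given as the dict that the camera call returned (one of the last four; its "shot" number tells which), for a name from the list of things; names that differ only in an ending like _2 or _b are one class to them, and where a whole thing is asked for, a point or a joint stands for the part that bears it (a point fixed in the world has none). Each returns a list of dicts, best first, with "confidence" (0 to 1); they miss things now and then, are a little off and sometimes report something else, mostly with a low value. They report only what shows in the picture. A call takes as long as a camera call.
- models.cut_out(picture, target): "region" (384x512 bool, what is visible of it) and "extent" ([left, top, width, height] as shares, 0 to 1, of the picture: columns of its width, rows of its height, round what is visible of it).
- models.place_of(picture, target): "at" ([column, row] as shares, 0 to 1, of the picture: columns of its width, rows of its height: a listed point, or the origin of a listed thing).
The state is a dict: "time_s": time; "joints": joint angles; "joint_velocities": joint speeds; "effort": joint torques, N m; "tcp_pos": TCP position; "ee_rot": TCP orientation; "wrist_force": force on the tool from outside, world axes, zero at the start; "moment": the same for the moment, N m; "gripper_width": opening from 0.0 (shut) to 1.0 (fully open); "gripper_force": force on a finger pad.
Only numpy, scipy, OpenCV 4.12 (cv2) and the standard library are available. Lean on these libraries where they do the work, as an engineer would, in place of code of your own. Each camera call takes 0.05 s, during which the arm holds its last target. There are 200 camera calls.

## Working session

There is one attempt and no reset: what is moved stays moved. The work goes in short steps, Python scripts to look and compute and a tool call to move; the robot and the scene stay as the last step left them, time stands still between calls to the robot, and variables do not carry over. Pictures are saved under pics/ and viewed, at most 10 in all, crops included, and the job is handed in when it is done.

Besides the shell and the picture viewer there is one more tool, called after ">>>" as name(argument=value, ...) on one line, values as JSON. apply_moves: Moves the arm, as the interface text tells. Its arguments: {"type":"object","properties":{"moves":{"type":"array"},"hand":{"type":"number"}},"required":["moves"]}

```bash
mkdir -p pics
cat > h.py <<'E'
import numpy as np, cv2
from station import r, imaging, models
def ray(p,px):
    K=np.array(p["intrinsics"]);d=np.array(p["dist"],float)
    u=cv2.undistortPoints(np.array([[px]],float),K,d)[0,0]
    v=np.array(p["orientation"])@np.array([u[0],u[1],1.]);return np.array(p["eye"]),v/np.linalg.norm(v)
def atz(p,px,z):
    e,v=ray(p,px);return e+v*(z-e[2])/v[2]
def proj(p,X):
    R=np.array(p["orientation"]);rv=cv2.Rodrigues(R.T)[0];t=-R.T@np.array(p["eye"])
    return cv2.projectPoints(np.array(X,float).reshape(-1,1,3),rv,t,np.array(p["intrinsics"]),np.array(p["dist"],float))[0][:,0]
def tri(a,b):
    (e1,v1),(e2,v2)=a,b
    A=np.stack([v1,-v2],1);s=np.linalg.lstsq(A,e2-e1,rcond=None)[0]
    p,q=e1+s[0]*v1,e2+s[1]*v2;return (p+q)/2,np.linalg.norm(p-q)
def find(p,n):
    o=models.place_of(p,n)
    return (np.array(o[0]["at"])*[512,384],o[0]["confidence"]) if o else (None,0)
E
cat > a.py <<'E'
from h import *
S=imaging.capture("scene");T=imaging.capture("top")
cv2.imwrite("pics/s.png",S["frame"]);cv2.imwrite("pics/t.png",T["frame"])
print(np.round(S["eye"],3),np.round(T["eye"],3))
for n in ["board","binder","eraser_mid","upper_leaf_tab","lower_leaf_tab","drink_can","mug","stapler","usb_stick","marker"]:
    a,ca=find(S,n);b,cb=find(T,n)
    m=tri(ray(S,a),ray(T,b)) if ca and cb else None
    print(n,a if a is None else a.round(),round(ca,2),b if b is None else b.round(),round(cb,2),m and (m[0].round(4),round(m[1],4)))
s=r.sense();print(s["time_s"],s["ee_rot"],s["tcp_pos"],s["gripper_width"])
E
python3 a.py
```

```text
[-0.092 -0.453  0.501] [0.394 0.036 1.182]
board [257. 191.] 0.93 None 0 None
binder [260. 186.] 0.85 [248. 184.] 0.82 (array([0.5721, 0.0734, 0.0296]), np.float64(0.0004))
eraser_mid [232. 173.] 0.4 [219. 187.] 0.47 (array([0.5599, 0.162 , 0.0493]), np.float64(0.0049))
upper_leaf_tab [259. 185.] 0.65 [274. 219.] 0.64 (array([ 0.4626, -0.0062,  0.108 ]), np.float64(0.0078))
lower_leaf_tab [247. 200.] 0.84 [262. 219.] 0.91 (array([0.464, 0.029, 0.054]), np.float64(0.0002))
drink_can [408. 261.] 0.92 [383. 192.] 0.79 (array([ 0.5514, -0.3482, -0.0028]), np.float64(0.0054))
mug [132. 187.] 0.58 [143. 252.] 0.97 (array([0.3661, 0.3921, 0.0075]), np.float64(0.0009))
stapler [169. 167.] 0.75 [132. 198.] 0.82 (array([ 0.5353,  0.4354, -0.0052]), np.float64(0.005))
usb_stick [242. 152.] 0.53 [187. 147.] 0.4 (array([0.6913, 0.2535, 0.0424]), np.float64(0.0191))
marker [326. 286.] 0.63 [353. 250.] 0.46 (array([ 0.3736, -0.247 ,  0.0033]), np.float64(0.0045))
1.1 [[ 9.43142172e-01 -3.32389594e-01  9.93128434e-06]
 [-3.32389595e-01 -9.43142172e-01  2.93891671e-05]
 [-4.02040251e-07 -3.10192185e-05 -1.00000000e+00]] [0.20770729 0.58946658 0.18876401] 0.999484430206989
```

Run:
```python
import cv2,numpy as np
s=cv2.imread("pics/s.png");t=cv2.imread("pics/t.png")
a=cv2.resize(s[110:310,100:450],(788,450),interpolation=cv2.INTER_CUBIC);cv2.imwrite("pics/s2.png",a)
b=cv2.resize(t[110:290,110:400],(800,497),interpolation=cv2.INTER_CUBIC);cv2.imwrite("pics/t2.png",b)
```

```text
(no output)
```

View pics/s2.png

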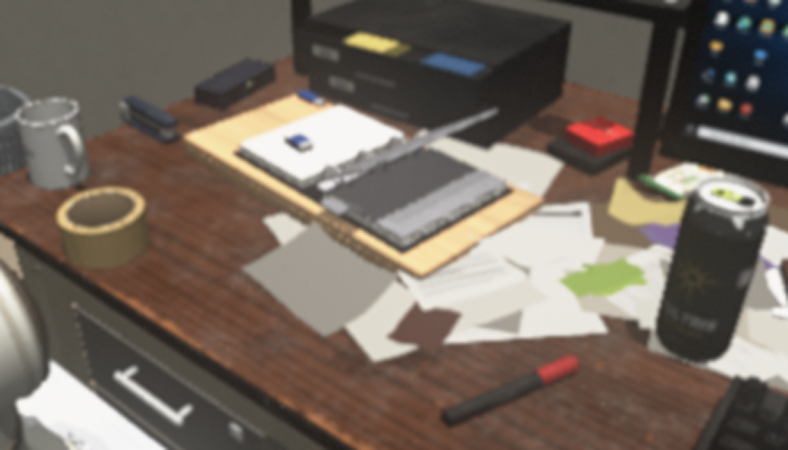

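View pics/t2.png

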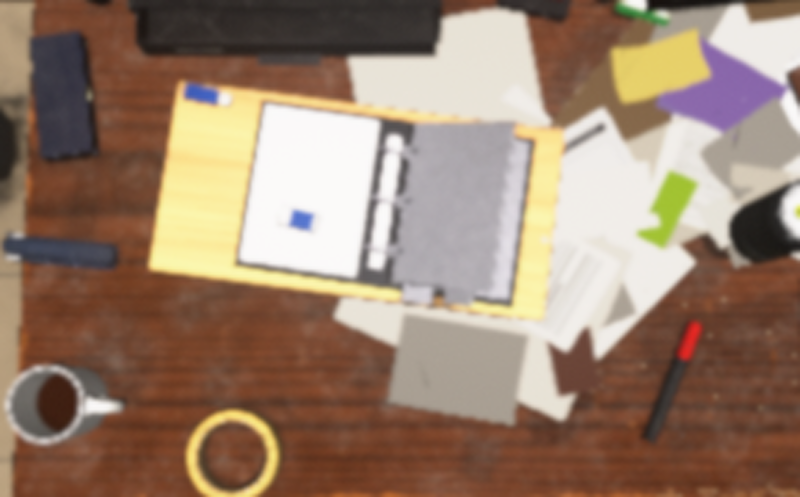

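The scene view shows the eraser on the left page at about (232,173) in the full image and the divider leaning up and to the right with its tab at about (245,192). The top view shows the left page corners at crop (265,102), (383,120), (360,278) and (238,263), with the eraser at (301,220). Next I'll fit the binder pose.

```bash
cat > b.py <<'E'
from h import *
from scipy.optimize import least_squares
T=imaging.capture("top");S=imaging.capture("scene")
f=lambda c:np.array(c)/2.759+[110,110]
c=[f(x) for x in [(265,102),(383,120),(360,278),(238,263)]]
L=np.array([(88,148,46),(88,20,46),(-88,20,46),(-88,148,46)])/1000.
W=np.array([atz(T,p,.046) for p in c]);print(W.round(3))
def tr(q,P):
    a=q[2];R=np.array([[np.cos(a),-np.sin(a)],[np.sin(a),np.cos(a)]]);return P[:,:2]@R.T+q[:2]
o=least_squares(lambda q:(tr(q,L)-W[:,:2]).ravel(),[.57,.07,-.1]);q=o.x;print(q,np.degrees(q[2]),o.fun.round(4))
a=q[2];R=np.array([[np.cos(a),-np.sin(a)],[np.sin(a),np.cos(a)]])
loc=lambda w:(np.array(w[:2])-q[:2])@R
e=find(T,"eraser_mid")[0];E=atz(T,e,.0525);print("eraser",E,loc(E))
for nm in ["eraser","upper_leaf"]:
  m=models.cut_out(T,nm)
  for k in m[:2]:
    print(nm,k["confidence"],np.array(k["extent"])*[512,384,512,384],cv2.minAreaRect(np.argwhere(k["region"])[:,::-1].astype(np.float32)))
    if nm=="eraser":
        b=cv2.boxPoints(cv2.minAreaRect(np.argwhere(k["region"])[:,::-1].astype(np.float32)));P=np.array([atz(T,x,.059) for x in b]);print(np.array([loc(p) for p in P]).round(3),loc(P.mean(0)))
# leaf angle: fit tab in both views
for cam in (T,S):
  p,cf=find(cam,"upper_leaf_tab");best=[]
  for th in np.arange(.1,2,.02):
    y=110*np.cos(th)*-1;z=18+110*np.sin(th)+30
    X=np.r_[tr(q,np.array([[-.098,y/1000]]))[0],z/1000];best.append((np.linalg.norm(proj(cam,[X])[0]-p),th))
  print("tab",p,cf,min(best))
E
python3 b.py
```

```text
[[0.685 0.2   0.046]
 [0.664 0.069 0.046]
 [0.489 0.094 0.046]
 [0.506 0.227 0.046]]
[ 0.57391934  0.06464915 -0.14422202] -8.263312823350923 [-0.0028 -0.0018 -0.0002  0.0024  0.0007  0.0028  0.0023 -0.0034]
eraser [0.562076   0.16710376 0.0525    ] [-0.02644542  0.09968877]
upper_leaf 0.73 [248.2176 154.7904  49.5104  66.0096] ((272.2555236816406, 185.6604766845703), (40.14244842529297, 68.7016372680664), 7.907163143157959)
tab [275.712  217.1136] 0.88 (np.float64(0.3769553429059531), np.float64(0.66))
tab [258.304  185.3184] 0.86 (np.float64(1.1432575588543634), np.float64(0.6000000000000001))
```

>>> apply_moves(moves=[[[0,0,0],-5.6],[[0,0,0],-5.56],[[0.027,0.027,0],0],[[0.027,0.027,0],0],[[0.027,0.027,0],0]], hand=0)

```text
time_s: 1.87
tcp_pos: [0.2765, 0.4968, 0.1885]
ee_rot: [[0.99, -0.142, 0.0], [-0.142, -0.99, -0.0], [0.0, 0.0, -1.0]]
wrist_force: [1.5, 0.1, 0.4]
gripper_width: 0.708
gripper_force: 0.0
```

>>> apply_moves(moves=[[[0.028,0.028,0],0],[[0.028,0.028,0],0],[[0.028,0.028,0],0],[[0.028,0.028,0],0],[[0.028,0.028,0],0]])

```text
time_s: 2.28
tcp_pos: [0.3955, 0.3374, 0.1891]
ee_rot: [[0.99, -0.143, 0.001], [-0.143, -0.99, 0.001], [0.0, -0.001, -1.0]]
wrist_force: [1.0, 0.8, 0.1]
gripper_width: 0.328
gripper_force: 0.0
```

```bash
cat >> h.py <<'E'
q=np.array([.57392,.06465,-.14422])
_R=np.array([[np.cos(q[2]),-np.sin(q[2])],[np.sin(q[2]),np.cos(q[2])]])
def loc(w):
    w=np.array(w);return np.r_[(w[:2]-q[:2])@_R,w[2]]
def wor(l): return np.r_[_R@np.array(l[:2])+q[:2],l[2]]
def st():
    s=r.sense();R=np.array(s["ee_rot"]);print("t",s["time_s"],"loc",loc(s["tcp_pos"]).round(4),"yaw-err",round(np.degrees(np.arctan2(R[1,0],R[0,0])-q[2]),2),"F",np.round(s["wrist_force"],1),"w",s["gripper_width"])
E
python3 -c "
from h import *
st()"
```

```text
t 2.2833 loc [-0.2158  0.2443  0.1891] yaw-err 0.04 F [1.  0.8 0.1] w 0.32783366148411425
```

>>> apply_moves(moves=[[[0.028,0.028,0],0],[[0.028,0.028,0],0],[[0.028,0.028,0],0],[[0.028,0.028,0],0],[[0.028,0.028,0],0]])

```text
time_s: 2.7
tcp_pos: [0.5141, 0.1787, 0.1891]
ee_rot: [[0.99, -0.143, 0.001], [-0.143, -0.99, 0.0], [0.001, -0.001, -1.0]]
wrist_force: [0.5, 0.4, 0.0]
gripper_width: 0.02
gripper_force: 0.0
```

>>> apply_moves(moves=[[[0.025,0.025,0],0],[[0.025,0.025,0],0],[[0,0,0.03],0],[[0,0,0.03],0],[[0,0,0],0]])

```text
time_s: 3.12
tcp_pos: [0.5514, 0.1214, 0.1228]
ee_rot: [[0.989, -0.147, -0.012], [-0.147, -0.989, -0.004], [-0.011, 0.005, -1.0]]
wrist_force: [-1.1, -0.8, -1.6]
gripper_width: 0.01
gripper_force: 0.0
```

Run:
```python
from h import *
st()
P=imaging.capture("wrist");T=imaging.capture("top")
a=cv2.resize(P["frame"],(512,384));t=T["frame"].copy()
cv2.imwrite("pics/w1.png",np.hstack([cv2.resize(a,(400,300)),cv2.resize(t[130:250,160:320],(400,300))]))
for n,z in [("eraser_mid",.0525),("lower_leaf_tab",.046)]:
  for c in (P,T):
    a,b=find(c,n);print(n,b,None if a is None else (a,loc(atz(c,a,z)).round(4)))
```

```text
t 3.1167 loc [-0.0304  0.0529  0.1228] yaw-err -0.18 F [-1.1 -0.8 -1.6] w 0.010427592558948876
eraser_mid 0.58 (array([217.2928, 195.6864]), array([-0.0376,  0.0929,  0.0525]))
eraser_mid 0 None
lower_leaf_tab 0.5 (array([90.9824, 69.8112]), array([0.0862, 0.2101, 0.046 ]))
lower_leaf_tab 0.79 (array([260.8128, 216.8832]), array([-0.0978, -0.0457,  0.046 ]))
```

View pics/w1.png

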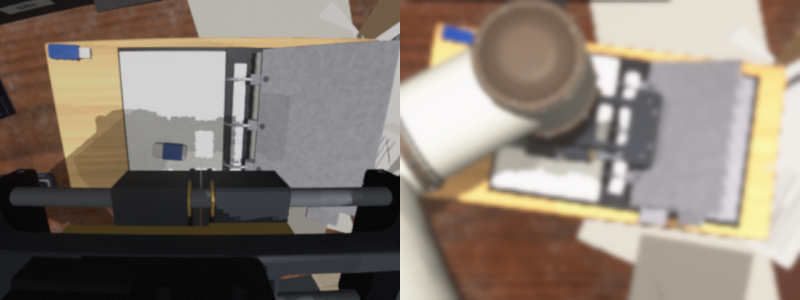

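Wrist view: the eraser shows at about (171,151) in the half panel, left-forward of the shut fingers, with the page corners at (120,49) and (225,49). I'll refine the eraser's position against those page corners.

Run:
```python
from h import *
st()
P=imaging.capture("wrist");S=imaging.capture("scene")
for px in [(120,49),(225,49),(128,169)]: print(px,loc(atz(P,np.array(px)*1.28,.046)).round(4))
for px in [(155,150),(187,152),(171,144),(171,159)]: print("er",px,loc(atz(P,np.array(px)*1.28,.0525)).round(4))
for c,n in ((P,"wrist"),(S,"scene")):
  a,b=find(c,"eraser_mid")
  if a is not None: print(n,b,a,loc(atz(c,a,.0525)).round(4))
  for k in models.cut_out(c,"eraser")[:1]:
    m=cv2.minAreaRect(np.argwhere(k["region"])[:,::-1].astype(np.float32));print(k["confidence"],m,np.array([loc(atz(c,x,.0525)) for x in cv2.boxPoints(m)]).round(3))
```

```text
t 3.4167 loc [-0.0258  0.057   0.131 ] yaw-err 0.08 F [ 0.8 -0.1 -0.3] w 0.0030129907158347297
(120, 49) [0.0985 0.1579 0.046 ]
(225, 49) [0.0981 0.0268 0.046 ]
(128, 169) [-0.0605  0.1606  0.046 ]
er (155, 150) [-0.0304  0.1187  0.0525]
er (187, 152) [-0.0331  0.0752  0.0525]
er (171, 144) [-0.022   0.0966  0.0525]
er (171, 159) [-0.0432  0.0973  0.0525]
wrist 0.95 [221.696  194.9952] [-0.0337  0.094   0.0525]
0.79 ((222.35292053222656, 195.91175842285156), (41.64619827270508, 21.551715850830078), 4.39870548248291) [[-0.045  0.117  0.052]
 [-0.021  0.114  0.052]
 [-0.025  0.07   0.052]
 [-0.048  0.072  0.052]]
scene 0.55 [230.1952 170.1888] [-0.0276  0.1069  0.0525]
```

>>> apply_moves(moves=[[[-0.0035,0.007,0],0],[[-0.0035,0.007,0],0],[[0,0,0.025],0],[[0,0,0.025],0],[[0,0,0.012],0]])

```text
time_s: 4.13
tcp_pos: [0.5441, 0.1094, 0.0643]
ee_rot: [[0.989, -0.145, -0.004], [-0.145, -0.989, -0.001], [-0.004, 0.002, -1.0]]
wrist_force: [-0.0, -0.1, 0.4]
gripper_width: 0.004
gripper_force: 0.0
```

>>> apply_moves(moves=[[[0,0,0.009],0],[[0,0,0.005],0],[[0,0,0.002],0],[[0,0,0],0],[[0,0,0],0]])

```text
time_s: 4.55
tcp_pos: [0.5471, 0.1111, 0.0516]
ee_rot: [[0.99, -0.143, 0.002], [-0.143, -0.99, 0.001], [0.001, -0.001, -1.0]]
wrist_force: [0.1, -0.8, 0.3]
gripper_width: 0.005
gripper_force: 0.0
```

Run:
```python
from h import *
st()
P=imaging.capture("wrist");S=imaging.capture("scene")
for c,n in ((P,"wrist"),(S,"scene")):
  a,b=find(c,"eraser_mid")
  if a is not None: print(n,b,a,loc(atz(c,a,.0525)).round(4))
s=cv2.resize(S["frame"][130:230,180:340],(480,300),interpolation=cv2.INTER_CUBIC)
cv2.imwrite("pics/w2.png",np.hstack([cv2.resize(P["frame"][100:260,100:360],(320,300)),s]))
```

```text
t 4.55 loc [-0.0332  0.0421  0.0516] yaw-err 0.02 F [ 0.1 -0.8  0.3] w 0.0052219473840417995
wrist 0.62 [191.3856 215.616 ] [-0.0351  0.0923  0.0525]
scene 0.51 [231.68   171.1872] [-0.0286  0.0989  0.0525]
```

View pics/w2.png

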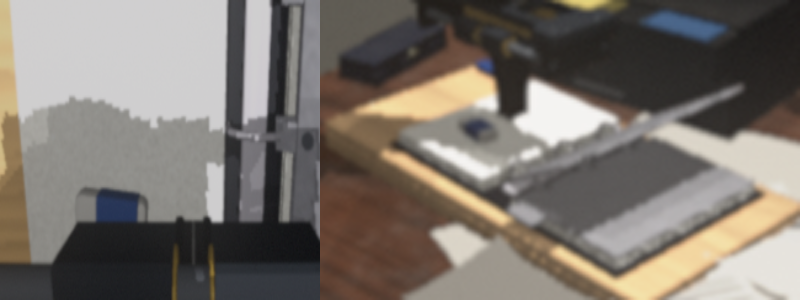

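Wrist view: the eraser is at crop (112,205), left of the finger pair at (195,250). Scene view: the finger seems to end at about (243,168). I'll check that against the projected TCP.

Run:
```python
from h import *
S=imaging.capture("scene");s=r.sense()
print(proj(S,[s["tcp_pos"],wor([-.034,.094,.0525]),wor([-.034,.07,.0525]),wor([.088,.148,.046]),wor([-.088,.148,.046]),wor([-.088,.02,.046]),wor([-.033,.042,.09])]).round(1))
```

```text
[[243.3 178.7]
 [231.3 172.3]
 [236.7 175.1]
 [250.3 156.7]
 [205.1 174.1]
 [233.4 190. ]
 [243.1 166.1]]
```

>>> apply_moves(moves=[[[0,-0.008,0],0],[[0,-0.008,0],0],[[0,-0.008,0],0],[[0,-0.008,0],0],[[0,-0.008,0],0]])

```text
time_s: 5.22
tcp_pos: [0.5524, 0.1517, 0.0507]
ee_rot: [[0.99, -0.143, 0.0], [-0.143, -0.99, 0.0], [0.0, -0.0, -1.0]]
wrist_force: [0.3, -0.4, 0.7]
gripper_width: 0.004
gripper_force: 0.0
```

```bash
cat > e.py <<'E'
from h import *
st()
P=imaging.capture("wrist");S=imaging.capture("scene")
for c,n in ((P,"wrist"),(S,"scene")):
  for nm in ("eraser_mid","binder"):
    a,b=find(c,nm)
    if a is not None: print(n,nm,b,a,loc(atz(c,a,.0525 if nm!="binder" else .03)).round(4))
  for k in models.cut_out(c,"eraser")[:1]:
    m=cv2.minAreaRect(np.argwhere(k["region"])[:,::-1].astype(np.float32));print(k["confidence"],m)
E
python3 e.py
```

```text
t 5.2167 loc [-0.0338  0.083   0.0507] yaw-err 0.04 F [ 0.3 -0.4  0.7] w 0.0039326723870641645
wrist eraser_mid 0.8 [242.3808 215.1168] [-0.0349  0.0937  0.0525]
wrist binder 0.67 [354.0992 161.5872] [0.0033 0.0033 0.03  ]
0.65 ((243.0, 208.0), (18.0, 58.0), 90.0)
scene binder 0.8 [259.4816 185.088 ] [0.0004 0.0128 0.03  ]
0.41 ((231.9000244140625, 172.20001220703125), (13.416406631469727, 7.602630138397217), 26.56505012512207)
```

Run:
```python
from h import *
st()
P=imaging.capture("wrist");S=imaging.capture("scene")
p=P["frame"].copy()
for X,c in [(r.sense()["tcp_pos"],(0,0,255)),(wor([.088,.148,.046]),(0,255,0)),(wor([.088,.02,.046]),(0,255,0)),(wor([-.034,.094,.0525]),(255,0,255))]:
    x=proj(P,[X])[0];cv2.circle(p,tuple(int(v) for v in x),2,c,-1);print(x)
s=cv2.resize(S["frame"][130:230,190:310],(360,300),interpolation=cv2.INTER_CUBIC)
cv2.imwrite("pics/w3.png",np.hstack([cv2.resize(p[90:340,110:460],(440,300)),s]))
```

```text
t 5.6167 loc [-0.0339  0.0815  0.0507] yaw-err -0.01 F [ 0.3 -0.9 -0.2] w 0.005662341388815277
[256.28930063 212.90757715]
[159.29439924  42.2072324 ]
[346.19990513  42.32571818]
[239.8932695  213.95135492]
```

View pics/w3.png

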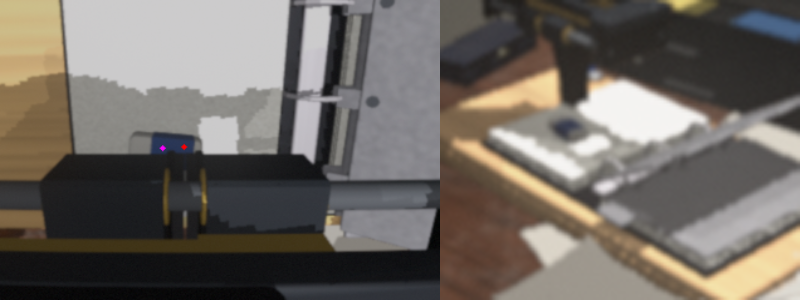

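The eraser has not moved, although the TCP reads as overlapping it. Both views suggest the tip is really above it, so I'll back off and find the page height by touch.

>>> apply_moves(moves=[[[0,0.013,0],0],[[0,0.013,0],0],[[0,0.013,0],0],[[0,0,0],0],[[0,0,0.001],0]])

```text
time_s: 6.13
tcp_pos: [0.5466, 0.1105, 0.05]
ee_rot: [[0.989, -0.145, 0.0], [-0.145, -0.989, 0.0], [0.0, -0.0, -1.0]]
wrist_force: [-0.4, 0.4, 1.2]
gripper_width: 0.005
gripper_force: 0.0
```

>>> apply_moves(moves=[[[0,0,0.001],0],[[0,0,0.001],0],[[0,0,0.0005],0],[[0,0,0],0]])

```text
time_s: 6.47
tcp_pos: [0.5466, 0.1121, 0.047]
ee_rot: [[0.99, -0.143, -0.0], [-0.143, -0.99, -0.0], [-0.0, 0.0, -1.0]]
wrist_force: [-0.1, 0.6, 0.1]
gripper_width: 0.002
gripper_force: 0.0
```

Run:
```python
from h import *
st()
S=imaging.capture("scene");P=imaging.capture("wrist")
f=S["frame"].copy();t=proj(S,[r.sense()["tcp_pos"]])[0];print(t)
s=cv2.resize(f[150:200,205:270],(780,600),interpolation=cv2.INTER_NEAREST)
cv2.circle(s,(int((t[0]-205)*12),int((t[1]-150)*12)),4,(0,0,255),-1)
cv2.imwrite("pics/s4.png",s)
```

```text
t 6.4667 loc [-0.0339  0.043   0.047 ] yaw-err 0.03 F [-0.1  0.6  0.1] w 0.0021606325597079983
[243.04643175 179.97746286]
```

View pics/s4.png

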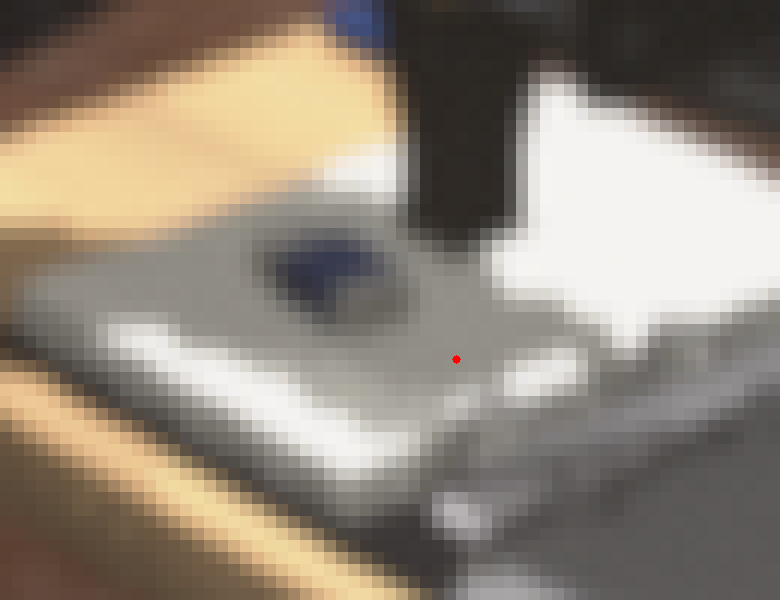

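The scene close-up shows the dark finger ending at about (243,170), 10 px above the projected TCP at (243,180). The finger end therefore looks about 30 mm higher than reported. I'll check this with the wrist view.

Run:
```python
from h import *
st()
P=imaging.capture("wrist");S=imaging.capture("scene");T=imaging.capture("top");t=np.array(r.sense()["tcp_pos"])
print(np.round(loc(P["eye"]),3),np.round(P["orientation"],2).tolist())
for dz in (0,.02,.03,.04,.1): print(dz,proj(P,[t+[0,0,dz]]).round(),proj(S,[t+[0,0,dz]]).round(1),proj(T,[t+[0,0,dz]]).round(1))
p=P["frame"];g=cv2.resize(p[170:290,190:320],(390,360),interpolation=cv2.INTER_CUBIC)
g2=cv2.resize(T["frame"][140:240,180:288],(390,360),interpolation=cv2.INTER_CUBIC)
cv2.imwrite("pics/w5.png",np.hstack([g,g2]))
```

```text
t 6.5667 loc [-0.0338  0.0431  0.0472] yaw-err 0.04 F [ 0.5 -0.1 -0.5] w 0.0039946573053991595
[0.037 0.043 0.243] [[-0.14, -0.96, -0.26], [-0.99, 0.14, 0.04], [0.0, 0.26, -0.97]]
0 [[256. 213.]] [[243.1 180. ]] [[234.6 191.6]]
0.02 [[256. 223.]] [[242.9 173.5]] [[234.2 190.7]]
0.03 [[256. 228.]] [[242.8 170.3]] [[233.9 190.3]]
0.04 [[256. 235.]] [[242.7 167. ]] [[233.7 189.8]]
0.1 [[256. 295.]] [[242.1 146.6]] [[232.2 186.8]]
```

View pics/w5.png

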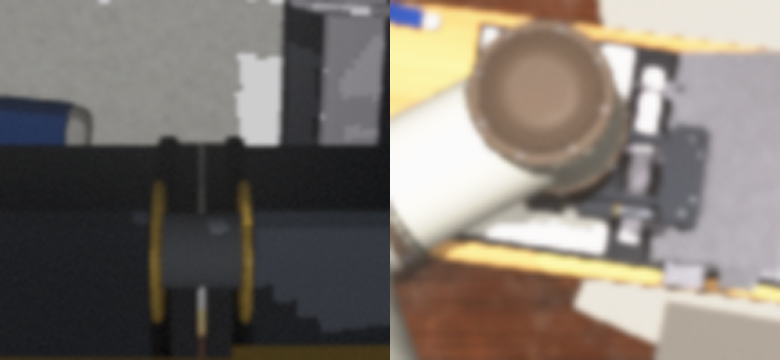

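Wrist view: the finger ends project at row ~216, about where a tip 30 mm short of the nominal TCP would be. Top view: the arm hides the eraser. I'll shift slightly left of the rings and keep descending, watching the force.

>>> apply_moves(moves=[[[0,-0.007,0],0],[[0,0,0.003],0],[[0,0,0.003],0],[[0,0,0.002],0],[[0,0,0],0]])

```text
time_s: 7.13
tcp_pos: [0.547, 0.1186, 0.0385]
ee_rot: [[0.99, -0.144, -0.002], [-0.144, -0.99, -0.001], [-0.001, 0.001, -1.0]]
wrist_force: [-0.4, 0.2, 0.0]
gripper_width: 0.004
gripper_force: 0.0
```

>>> apply_moves(moves=[[[0,0,0.003],0],[[0,0,0.003],0],[[0,0,0.002],0],[[0,0,0],0]])

```text
time_s: 7.47
tcp_pos: [0.5472, 0.1185, 0.0306]
ee_rot: [[0.99, -0.144, -0.001], [-0.144, -0.99, -0.001], [-0.001, 0.001, -1.0]]
wrist_force: [0.4, 0.8, -0.4]
gripper_width: 0.006
gripper_force: 0.0
```

Run:
```python
from h import *
st()
S=imaging.capture("scene");f=S["frame"].mean(2)
t=proj(S,[r.sense()["tcp_pos"]])[0];c=int(round(t[0]));print(t)
for k in (-3,0,3): print(c+k,f[155:185,c+k].astype(int).tolist())
```

```text
t 7.4667 loc [-0.0342  0.0495  0.0306] yaw-err -0.0 F [ 0.4  0.8 -0.4] w 0.005659625173351255
[241.63371821 184.29434711]
239 [54, 45, 42, 42, 43, 42, 41, 41, 43, 42, 43, 43, 43, 43, 44, 45, 44, 45, 49, 67, 94, 120, 136, 140, 142, 144, 148, 153, 157, 165]
242 [50, 42, 40, 40, 40, 42, 41, 42, 41, 43, 42, 43, 43, 43, 44, 44, 43, 44, 45, 61, 92, 123, 138, 143, 142, 142, 152, 179, 202, 194]
245 [67, 49, 40, 40, 38, 41, 42, 42, 43, 45, 47, 49, 52, 52, 54, 54, 54, 55, 66, 94, 123, 139, 142, 142, 143, 162, 195, 203, 179, 152]
```

>>> apply_moves(moves=[[[0,0,0.003],0],[[0,0,0.002],0],[[0,0,0.001],0],[[0,0,0],0],[[0,0,0],0]])

```text
time_s: 7.93
tcp_pos: [0.5477, 0.1188, 0.0252]
ee_rot: [[0.99, -0.143, -0.0], [-0.143, -0.99, -0.0], [-0.0, 0.0, -1.0]]
wrist_force: [-0.2, 0.0, 0.1]
gripper_width: 0.003
gripper_force: 0.0
```

>>> apply_moves(moves=[[[0,-0.005,0],0],[[0,-0.005,0],0],[[0,-0.005,0],0],[[0,-0.005,0],0],[[0,0,0],0]])

```text
time_s: 8.35
tcp_pos: [0.5511, 0.1399, 0.0255]
ee_rot: [[0.99, -0.142, 0.001], [-0.142, -0.99, 0.001], [0.001, -0.001, -1.0]]
wrist_force: [0.7, 1.6, 0.7]
gripper_width: 0.003
gripper_force: 0.8
```

```bash
python3 e.py
```

```text
t 8.35 loc [-0.0333  0.0712  0.0255] yaw-err 0.08 F [0.7 1.6 0.7] w 0.003127008235214678
wrist eraser_mid 0.6 [225.4848 227.0976] [-0.0338  0.0919  0.0525]
wrist binder 0.79 [348.416  170.9184] [0.0008 0.0042 0.03  ]
0.83 ((217.0, 214.5), (5.0, 46.0), 90.0)
scene eraser_mid 0.39 [230.1952 173.4912] [-0.041   0.0905  0.0525]
scene binder 0.89 [261.376 192.   ] [-0.0225 -0.019   0.03  ]
0.43 ((230.75001525878906, 172.25), (11.31370735168457, 4.949747085571289), 45.0)
```

>>> apply_moves(moves=[[[0,0.011,0],0],[[0,0.011,0],0],[[0,0,0.001],0],[[0,0,0.0015],0],[[0,0,0],0]])

```text
time_s: 9.17
tcp_pos: [0.5468, 0.1163, 0.022]
ee_rot: [[0.99, -0.144, -0.001], [-0.144, -0.99, -0.001], [-0.001, 0.001, -1.0]]
wrist_force: [0.4, 0.2, -0.6]
gripper_width: 0.005
gripper_force: 0.0
```

>>> apply_moves(moves=[[[0,0,0.0015],0],[[0,0,0.001],0],[[0,0,0],0]])

```text
time_s: 9.42
tcp_pos: [0.5471, 0.1169, 0.0198]
ee_rot: [[0.99, -0.143, -0.001], [-0.143, -0.99, -0.0], [-0.001, 0.001, -1.0]]
wrist_force: [-0.2, -0.0, 0.6]
gripper_width: 0.004
gripper_force: 0.0
```

```bash
cat > tip.py <<'E'
from h import *
st()
S=imaging.capture("scene");f=S["frame"].mean(2)
t=proj(S,[r.sense()["tcp_pos"]])[0];c=int(round(t[0]));print(t)
for k in (-3,0,3): print(c+k,f[165:190,c+k].astype(int).tolist())
s=S["frame"][150:200,190:290];cv2.imwrite("pics/tip.png",cv2.resize(s,(800,400),interpolation=cv2.INTER_CUBIC))
E
python3 tip.py
```

```text
t 9.4167 loc [-0.034   0.0479  0.0198] yaw-err 0.02 F [-0.2 -0.   0.6] w 0.003943265723233549
[242.14087341 187.89969411]
239 [40, 42, 42, 43, 43, 45, 46, 43, 44, 46, 43, 47, 63, 96, 123, 139, 143, 147, 152, 161, 179, 197, 185, 150, 125]
242 [41, 42, 42, 42, 42, 44, 42, 43, 43, 42, 44, 42, 45, 61, 94, 123, 141, 163, 187, 182, 150, 121, 107, 101, 93]
245 [40, 40, 40, 41, 42, 41, 42, 43, 44, 43, 42, 48, 72, 107, 132, 143, 150, 153, 150, 144, 135, 129, 130, 123, 109]
```

View pics/tip.png

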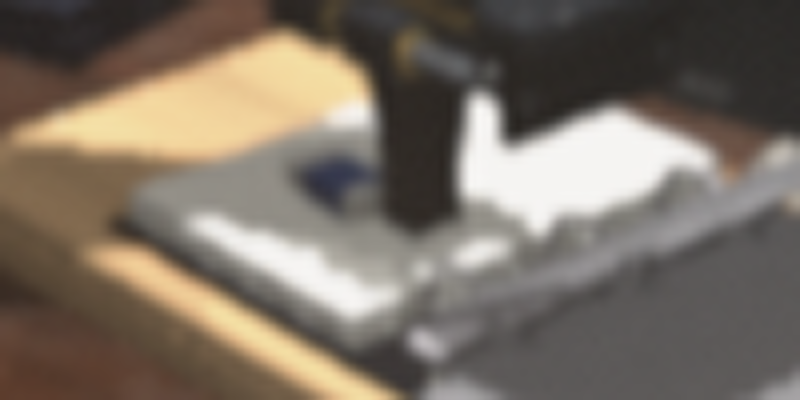

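The finger end is now at about crop (420,225), level with the page and just right of the eraser at (340,185). Now I'll push left.

>>> apply_moves(moves=[[[0,-0.006,0],0],[[0,-0.006,0],0],[[0,-0.006,0],0],[[0,-0.006,0],0],[[0,-0.006,0],0]])

```text
time_s: 9.88
tcp_pos: [0.5518, 0.1474, 0.0203]
ee_rot: [[0.99, -0.143, 0.0], [-0.143, -0.99, -0.0], [0.0, -0.0, -1.0]]
wrist_force: [0.1, -0.5, -0.0]
gripper_width: 0.007
gripper_force: 0.1
```

```bash
python3 e.py
```

```text
t 9.8833 loc [-0.0338  0.0787  0.0203] yaw-err 0.04 F [ 0.1 -0.5 -0. ] w 0.006624440000931946
wrist binder 0.85 [364.0832 172.992 ] [-0.0001  0.0022  0.03  ]
scene eraser_mid 0.54 [225.9968 172.3008] [-0.045   0.1047  0.0525]
scene binder 0.75 [262.912  185.3184] [0.0065 0.0052 0.03  ]
0.54 ((225.5, 170.0), (8.0, 9.0), 90.0)
```

>>> apply_moves(moves=[[[0,-0.006,0],0],[[0,-0.006,0],0],[[0,-0.006,0],0],[[0,-0.006,0],0],[[0,0,0],0]])

```text
time_s: 10.7
tcp_pos: [0.5556, 0.1717, 0.0203]
ee_rot: [[0.99, -0.142, 0.001], [-0.142, -0.99, 0.0], [0.001, -0.001, -1.0]]
wrist_force: [-0.1, -0.4, 0.7]
gripper_width: 0.001
gripper_force: 0.0
```

```bash
python3 e.py
python3 - <<'E'
from h import *
S=imaging.capture("scene");P=imaging.capture("wrist");y=r.sense()["tcp_pos"]
for yy in (.115,.13,.14): print(yy,proj(S,[wor([-.034,yy,.0525])]).round(1))
for p in [(226,172.3)]: print(loc(atz(S,p,.0525)))
cv2.imwrite("pics/w6.png",np.hstack([cv2.resize(S["frame"][145:205,180:280],(500,300),interpolation=cv2.INTER_CUBIC),cv2.resize(P["frame"][150:300,80:230],(300,300),interpolation=cv2.INTER_CUBIC)]))
E
```

```text
t 10.7 loc [-0.0335  0.1033  0.0203] yaw-err 0.09 F [-0.1 -0.4  0.7] w 0.0013025096581436156
wrist binder 0.7 [395.4176 171.9936] [0.0011 0.0042 0.03  ]
scene eraser_mid 0.54 [220.9792 169.1136] [-0.0427  0.1311  0.0525]
scene binder 0.93 [261.7856 188.6976] [-0.0091 -0.0066  0.03  ]
0.49 ((221.50003051757812, 167.50001525878906), (11.31370735168457, 7.071067810058594), 45.0)
0.115 [[226.7 170. ]]
0.13 [[223.6 168.3]]
0.14 [[221.5 167.2]]
[-0.04498926  0.10468842  0.0525    ]
```

View pics/w6.png

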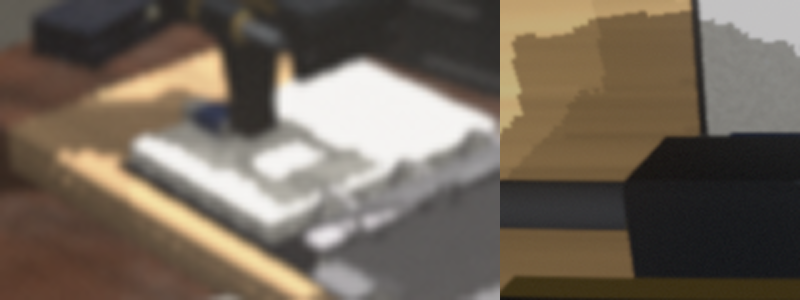

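The eraser sits against the finger at crop (205,115), near the left edge of the page. I'll keep pushing until it is over the edge.

>>> apply_moves(moves=[[[0,-0.006,0],0],[[0,-0.006,0],0],[[0,-0.006,0],0],[[0,-0.006,0],0],[[0,-0.006,0],0]])

```text
time_s: 11.62
tcp_pos: [0.5596, 0.2009, 0.0203]
ee_rot: [[0.99, -0.143, 0.0], [-0.143, -0.99, 0.0], [0.0, -0.0, -1.0]]
wrist_force: [-0.5, -0.7, 0.3]
gripper_width: 0.005
gripper_force: 0.0
```

>>> apply_moves(moves=[[[0,-0.006,0],0],[[0,-0.006,0],0],[[0,-0.005,0],0],[[0,-0.005,0],0],[[0,0,0],0]])

```text
time_s: 12.03
tcp_pos: [0.5629, 0.2228, 0.0203]
ee_rot: [[0.99, -0.143, 0.001], [-0.143, -0.99, 0.0], [0.001, -0.0, -1.0]]
wrist_force: [-1.1, -0.1, -0.2]
gripper_width: 0.006
gripper_force: 0.0
```

```bash
python3 e.py
```

```text
t 12.0333 loc [-0.0336  0.1549  0.0203] yaw-err 0.06 F [-1.1 -0.1 -0.2] w 0.0055130070591204745
wrist eraser_mid 0.7 [220.9792 225.4848] [-0.0307  0.178   0.0525]
wrist binder 0.9 [464.5888 173.1072] [0.0005 0.0039 0.03  ]
0.56 ((217.5, 212.5), (9.0, 61.0), 90.0)
scene eraser_mid 0.59 [208.6912 165.888 ] [-0.0559  0.1739  0.0525]
scene binder 0.55 [261.0176 189.5808] [-0.014  -0.0087  0.03  ]
0.62 ((213.0, 167.0), (6.0, 10.0), 90.0)
```

>>> apply_moves(moves=[[[0,0,-0.02],0],[[0,0,-0.035],0],[[0,0,-0.035],0],[[0,0.015,-0.035],0],[[0,0.035,-0.01],0]])

```text
time_s: 12.85
tcp_pos: [0.5595, 0.1755, 0.1615]
ee_rot: [[0.99, -0.139, 0.012], [-0.139, -0.99, 0.005], [0.011, -0.006, -1.0]]
wrist_force: [1.1, -0.7, 0.8]
gripper_width: 0.005
gripper_force: 0.0
```

>>> apply_moves(moves=[[[0,0.038,0],0],[[0,0.038,0],0],[[0,0.038,0],0],[[0.01,0.038,0],0],[[0.01,0.038,0],0]])

```text
time_s: 13.27
tcp_pos: [0.5473, -0.0204, 0.1559]
ee_rot: [[0.99, -0.143, 0.001], [-0.143, -0.99, 0.0], [0.001, -0.0, -1.0]]
wrist_force: [-0.2, -0.6, -0.5]
gripper_width: 0.004
gripper_force: 0.0
```

>>> apply_moves(moves=[[[0.01,0.035,0],0],[[0,0.035,0],0],[[0,0,0],0],[[0,0,0],0]])

```text
time_s: 13.6
tcp_pos: [0.5472, -0.0913, 0.1552]
ee_rot: [[0.989, -0.147, -0.0], [-0.147, -0.989, 0.0], [-0.0, -0.0, -1.0]]
wrist_force: [0.5, 0.7, -0.3]
gripper_width: 0.005
gripper_force: 0.0
```

Run:
```python
from h import *
st()
S=imaging.capture("scene");T=imaging.capture("top")
a,b=find(S,"eraser_mid");c,d=find(T,"eraser_mid")
print(a,b,c,d)
if a is not None: print(loc(atz(S,a,.0365)))
if c is not None: print(loc(atz(T,c,.0365)))
if a is not None and c is not None:
  m=tri(ray(S,a),ray(T,c));print(loc(m[0]),m[1])
for n in ("binder","lower_leaf_tab","upper_leaf_tab"):
  a,b=find(S,n);c,d=find(T,n)
  if a is not None and c is not None: m=tri(ray(S,a),ray(T,c));print(n,b,d,loc(m[0]),m[1])
cv2.imwrite("pics/f1.png",np.hstack([cv2.resize(S["frame"][120:240,180:340],(400,300),interpolation=cv2.INTER_CUBIC),cv2.resize(T["frame"][130:250,150:310],(400,300),interpolation=cv2.INTER_CUBIC)]))
```

```text
t 13.6 loc [-0.004  -0.1582  0.1552] yaw-err -0.2 F [ 0.5  0.7 -0.3] w 0.004673546276714153
[210.3808 170.112 ] 0.39 [188.5184 184.0896] 0.48
[-0.05073976  0.174329    0.0365    ]
[-0.02919715  0.18668973  0.0365    ]
[-0.03196634  0.19239282  0.02388224] 0.010643853292824568
lower_leaf_tab 0.63 0.6 [-0.14610122  0.14071542  0.03914014] 0.3499904625175827
upper_leaf_tab 0.5 0.7 [-0.10097443 -0.09651062  0.11146478] 0.005298206332748663
```

View pics/f1.png

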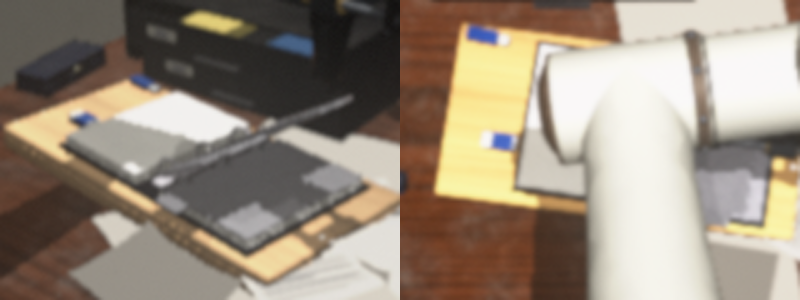

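Scene view: the eraser is at crop (82,118) and clear of the binder. Top view: it is at crop (495,140), about 187 mm left of the spine. Next I'll bring the finger down outside the raised divider's edge and push left.

>>> apply_moves(moves=[[[0,0,0.027],0],[[0,0,0.027],0],[[0,0,0.022],0],[[0,0,0.003],0],[[0,0,0],0]])

```text
time_s: 14.52
tcp_pos: [0.5469, -0.0894, 0.0751]
ee_rot: [[0.99, -0.143, -0.003], [-0.143, -0.99, -0.001], [-0.003, 0.001, -1.0]]
wrist_force: [0.4, 0.0, -0.2]
gripper_width: 0.004
gripper_force: 0.0
```

>>> apply_moves(moves=[[[0,-0.009,0],0],[[0,-0.008,0],0],[[0,-0.008,0],0],[[0,-0.007,0],0],[[0,-0.006,0],0]])

```text
time_s: 14.93
tcp_pos: [0.554, -0.0526, 0.0786]
ee_rot: [[0.99, -0.142, 0.002], [-0.142, -0.99, -0.003], [0.002, 0.003, -1.0]]
wrist_force: [-1.6, -8.8, 4.3]
gripper_width: 0.008
gripper_force: 4.3
```

```bash
cat > l.py <<'E'
from h import *
st()
for cam in ("top","scene"):
  c=imaging.capture(cam);p,cf=find(c,"upper_leaf_tab")
  if p is None: print(cam,"none");continue
  best=[]
  for th in np.arange(.3,3.2,.02):
    best.append((np.linalg.norm(proj(c,[wor([-.098,-.11*np.cos(th),.048+.11*np.sin(th)])])[0]-p),th))
  print(cam,p,round(cf,2),np.round(min(best),2))
E
python3 l.py
```

```text
t 14.9333 loc [-0.0029 -0.1189  0.0786] yaw-err 0.12 F [-1.6 -8.8  4.3] w 0.008081747761122268
top [271.9744 217.3824] 0.65 [0.82 0.8 ]
scene [259.4816 183.3984] 0.52 [0.73 0.62]
```

>>> apply_moves(moves=[[[0,0,-0.006],0],[[0,-0.003,-0.006],0],[[0,-0.005,-0.006],0],[[0,-0.006,-0.005],0],[[0,0,0],0]])

```text
time_s: 15.55
tcp_pos: [0.5562, -0.0374, 0.1015]
ee_rot: [[0.99, -0.142, 0.002], [-0.142, -0.99, -0.001], [0.003, 0.0, -1.0]]
wrist_force: [-0.6, -4.0, 4.0]
gripper_width: 0.006
gripper_force: 1.7
```

```bash
python3 l.py
```

```text
t 15.55 loc [-0.0029 -0.1035  0.1015] yaw-err 0.09 F [-0.6 -4.   4. ] w 0.005589825140929066
top [269.2096 214.3872] 0.81 [1.59 0.9 ]
scene [253.5936 180.0192] 0.78 [3.11 0.74]
```

>>> apply_moves(moves=[[[0,-0.006,-0.007],0],[[0,-0.007,-0.007],0],[[0,-0.007,-0.007],0],[[0,-0.007,-0.006],0],[[0,-0.007,-0.004],0]])

```text
time_s: 16.17
tcp_pos: [0.5606, -0.0032, 0.1314]
ee_rot: [[0.99, -0.143, 0.001], [-0.143, -0.99, 0.0], [0.001, -0.0, -1.0]]
wrist_force: [-1.1, -1.2, -0.0]
gripper_width: 0.004
gripper_force: 0.7
```

>>> apply_moves(moves=[[[0,-0.009,-0.003],0],[[0,-0.009,-0.003],0],[[0,-0.009,-0.002],0],[[0,-0.009,-0.002],0],[[0,-0.009,-0.001],0]])

```text
time_s: 16.58
tcp_pos: [0.5668, 0.0414, 0.1415]
ee_rot: [[0.99, -0.143, 0.0], [-0.143, -0.99, 0.0], [0.0, -0.0, -1.0]]
wrist_force: [-0.1, -0.8, -0.0]
gripper_width: 0.004
gripper_force: 0.4
```

```bash
python3 l.py
```

```text
t 16.5833 loc [-0.0037 -0.0241  0.1415] yaw-err 0.02 F [-0.1 -0.8 -0. ] w 0.003936125278492082
top [246.9888 210.2016] 0.62 [1.98 1.5 ]
scene [237.312 153.792] 0.92 [2.27 1.48]
```

>>> apply_moves(moves=[[[0,-0.011,0],0],[[0,-0.011,0.001],0],[[0,-0.011,0.003],0],[[0,-0.012,0.004],0],[[0,-0.012,0.006],0]])

```text
time_s: 17.2
tcp_pos: [0.5752, 0.0981, 0.1271]
ee_rot: [[0.99, -0.143, 0.001], [-0.143, -0.99, 0.0], [0.001, -0.0, -1.0]]
wrist_force: [0.0, -0.7, 0.5]
gripper_width: 0.007
gripper_force: 0.3
```

>>> apply_moves(moves=[[[0,-0.01,0.006],0],[[0,-0.01,0.007],0],[[0,-0.009,0.008],0],[[0,-0.008,0.009],0],[[0,0,0],0]])

```text
time_s: 17.62
tcp_pos: [0.5788, 0.1344, 0.0944]
ee_rot: [[0.99, -0.143, -0.004], [-0.143, -0.99, -0.001], [-0.004, 0.002, -1.0]]
wrist_force: [-0.0, -1.3, 0.1]
gripper_width: 0.008
gripper_force: 0.0
```

```bash
python3 l.py
```

```text
t 17.6167 loc [-0.0052  0.0697  0.0944] yaw-err 0.07 F [-0.  -1.3  0.1] w 0.008440978542211082
top [213.0944 205.9008] 0.9 [2.72 2.54]
scene [213.6064 152.7936] 0.64 [4.15 2.28]
```

>>> apply_moves(moves=[[[0,-0.007,0.008],0],[[0,-0.006,0.009],0],[[0,-0.005,0.009],0],[[0,-0.005,0.009],0],[[0,0,0],0]])

```text
time_s: 18.23
tcp_pos: [0.5819, 0.1564, 0.0593]
ee_rot: [[0.99, -0.143, -0.004], [-0.143, -0.99, -0.002], [-0.004, 0.002, -1.0]]
wrist_force: [-0.5, 0.1, 0.1]
gripper_width: 0.007
gripper_force: 0.0
```

>>> apply_moves(moves=[[[0,-0.003,0.008],0],[[0,-0.002,0.008],0],[[0,0,0.007],0],[[0,0,0.004],0],[[0,0,0],0]])

```text
time_s: 18.65
tcp_pos: [0.5832, 0.1605, 0.0338]
ee_rot: [[0.99, -0.144, -0.002], [-0.144, -0.99, -0.001], [-0.002, 0.001, -1.0]]
wrist_force: [0.4, -0.4, -0.2]
gripper_width: 0.007
gripper_force: 0.0
```

```bash
python3 l.py
```

```text
t 18.65 loc [-0.0046  0.0962  0.0338] yaw-err -0.01 F [ 0.4 -0.4 -0.2] w 0.0065671486902756215
top [203.8784 210.3168] 0.86 [5.21 3.02]
scene [208.0768 172.8   ] 0.57 [1.9  2.96]
```

Nearly flat. I'll press down gently and watch the force.

>>> apply_moves(moves=[[[0,0,0.004],0],[[0,0,0.003],0],[[0,0,0.002],0],[[0,0,0],0]])

```text
time_s: 19.18
tcp_pos: [0.5837, 0.1608, 0.0256]
ee_rot: [[0.99, -0.144, -0.001], [-0.144, -0.99, -0.0], [-0.001, 0.001, -1.0]]
wrist_force: [-0.6, -0.7, -0.1]
gripper_width: 0.005
gripper_force: 0.0
```

>>> apply_moves(moves=[[[0,0,0.002],0],[[0,0,0.001],0],[[0,0,0],0]])

```text
time_s: 19.43
tcp_pos: [0.584, 0.1609, 0.023]
ee_rot: [[0.99, -0.144, -0.0], [-0.144, -0.99, -0.0], [-0.0, 0.0, -1.0]]
wrist_force: [0.0, 0.3, 0.2]
gripper_width: 0.009
gripper_force: 0.0
```

>>> apply_moves(moves=[[[0,0,0.001],0],[[0,0,0.001],0],[[0,0,0],0]])

```text
time_s: 19.68
tcp_pos: [0.5841, 0.161, 0.0211]
ee_rot: [[0.99, -0.144, -0.0], [-0.144, -0.99, -0.0], [-0.0, 0.0, -1.0]]
wrist_force: [0.2, -0.6, -0.6]
gripper_width: 0.008
gripper_force: 0.0
```

>>> apply_moves(moves=[[[0,0,0.001],0],[[0,0,0.001],0],[[0,0,0],0]])

```text
time_s: 19.93
tcp_pos: [0.584, 0.161, 0.0191]
ee_rot: [[0.99, -0.144, -0.0], [-0.144, -0.99, -0.0], [-0.0, 0.0, -1.0]]
wrist_force: [-0.0, -0.2, 0.2]
gripper_width: 0.005
gripper_force: 0.0
```

>>> apply_moves(moves=[[[0,0,0.001],0],[[0,0,0.001],0],[[0,0,0],0]])

```text
time_s: 20.18
tcp_pos: [0.584, 0.161, 0.017]
ee_rot: [[0.99, -0.144, -0.0], [-0.144, -0.99, -0.0], [-0.0, 0.0, -1.0]]
wrist_force: [0.6, 0.1, 0.1]
gripper_width: 0.005
gripper_force: 0.0
```

```bash
python3 l.py
```

```text
t 20.1833 loc [-0.0039  0.0968  0.017 ] yaw-err 0.01 F [0.6 0.1 0.1] w 0.005285612813276867
top [206.4896 208.896 ] 0.96 [2.49 3.  ]
scene [206.8992 179.5968] 0.87 [3.26 3.14]
```

>>> apply_moves(moves=[[[0,0,0.001],0],[[0,0,0.001],0],[[0,0,0],0]])

```text
time_s: 20.63
tcp_pos: [0.5843, 0.161, 0.0166]
ee_rot: [[0.99, -0.143, 0.001], [-0.143, -0.99, -0.0], [0.001, 0.0, -1.0]]
wrist_force: [-2.0, -1.1, 6.8]
gripper_width: 0.007
gripper_force: 3.4
```

>>> apply_moves(moves=[[[0,0,0.001],0],[[0,0,0.001],0],[[0,0,0],0]])

```text
time_s: 20.88
tcp_pos: [0.5844, 0.161, 0.0164]
ee_rot: [[0.99, -0.142, 0.001], [-0.142, -0.99, -0.0], [0.001, 0.0, -1.0]]
wrist_force: [-6.3, -0.7, 16.9]
gripper_width: 0.005
gripper_force: 7.7
```

The divider is firmly on its stop at about 17 N, below the 30 N limit. I'll retract and verify.

>>> apply_moves(moves=[[[0,0,-0.005],0],[[0,0,-0.015],0],[[0,0,-0.035],0],[[0,0,-0.04],0],[[0,0,-0.04],0]])

```text
time_s: 21.3
tcp_pos: [0.5834, 0.1606, 0.149]
ee_rot: [[0.99, -0.144, -0.002], [-0.144, -0.99, -0.001], [-0.002, 0.001, -1.0]]
wrist_force: [1.4, 0.7, 0.0]
gripper_width: 0.004
gripper_force: 0.0
```

>>> apply_moves(moves=[[[0,0.038,0],0],[[0,0.038,0],0],[[0,0.038,0],0],[[0,0.038,0],0],[[0,0.038,0],0]])

```text
time_s: 21.72
tcp_pos: [0.5562, -0.0285, 0.1483]
ee_rot: [[0.99, -0.143, 0.0], [-0.143, -0.99, 0.0], [0.0, -0.0, -1.0]]
wrist_force: [0.2, -0.1, 0.6]
gripper_width: 0.008
gripper_force: 0.0
```

```bash
python3 l.py
python3 - <<'E'
from h import *
S=imaging.capture("scene");T=imaging.capture("top")
for n,z in (("eraser_mid",.0365),("lower_leaf_tab",.046),("upper_leaf_tab",.048),("binder",.03)):
  for c in (S,T):
    a,b=find(c,n);print(n,round(b,2),None if a is None else (a.round(),loc(atz(c,a,z)).round(4)))
k=models.cut_out(S,"upper_leaf")
for x in k[:1]: print(x["confidence"],(np.array(x["extent"])*[512,384,512,384]).round())
Z=.048
print("expect flat",proj(S,[wor([a,b,.05]) for a in(-.088,.088) for b in (.024,.148)]).round().tolist())
E
```

```text
t 21.7167 loc [-0.0042 -0.0947  0.1483] yaw-err 0.04 F [ 0.2 -0.1  0.6] w 0.007685578213139041
top [140.5952 252.7104] 0.22 [81.02  3.06]
scene [210.7904 177.408 ] 0.86 [0.81 3.1 ]
eraser_mid 0.38 (array([211., 165.]), array([-0.0299,  0.2006,  0.0365]))
eraser_mid 0 None
lower_leaf_tab 0.55 (array([245., 199.]), array([-0.0971, -0.0363,  0.046 ]))
lower_leaf_tab 0.83 (array([258., 218.]), array([-0.103 , -0.0373,  0.046 ]))
upper_leaf_tab 0.75 (array([208., 180.]), array([-0.1064,  0.1108,  0.048 ]))
upper_leaf_tab 0 None
binder 0.62 (array([258., 189.]), array([-0.0198, -0.0011,  0.03  ]))
binder 0.9 (array([244., 186.]), array([-0.0091,  0.02  ,  0.03  ]))
0.81 [202. 154.  75.  34.]
expect flat [[232.0, 188.0], [205.0, 173.0], [278.0, 168.0], [250.0, 156.0]]
```

```bash
python3 -c "
from station import r
print(r.finish_job())"
```

```text
the job is handed in; nothing more can be done
None
```

I've handed the job in, with no result shown: the eraser is off the binder's left edge, the raised divider is pressed flat on the left page, and the lower one is still on the right; the binder seems to have shifted 6–10 mm (limit 30 mm), and I didn't re-check the bystanders.

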